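Check both springs of a mirror mount against their scale collars

TASK

Check the two springs of the mirror mount with the fingertips alone, grasping nothing: press down the corner pad whose scale post has the lower white collar until its pointer is level with the middle of that collar, hold it there for a good second without going past the collar, and let it spring fully back. Then do the same at the other corner pad, to its own, higher collar. Keep off the round mirror, and leave the things lying around where they are.

Things in the scene. Friction and masses are not known exactly. Their poses are not given: they have to be found in the camera images.
- mount: Mirror mount screwed to the table, dark base 155x245x12 mm. Origin on the table below the mirror's centre; own x points away from the robot, y left (yaw varies). A square plate (100 mm, a corner to the robot, top 55 mm high) rests on a ball at its far corner (x 55, y 0, z 45 mm) and a spring at its right and left corners; beyond each, a pointer aims at a steel scale post (8 mm thick, 59 high), 65 mm from the pad.
- right_pad: Origin: top centre of the round steel pad (20 mm across, 9 mm proud of the plate, 64 mm above the table at rest) on the right corner (mount x 0, y -55 mm). Pressing it tilts the plate about the line ball to left pad, 78 mm away, and lowers the right pointer only. 2.5 N starts it, 8 to 10 N reach a lower collar; it springs back when let go.
- left_pad: The same on the left corner (mount y = +55 mm, x = 0); lowers the left pointer only.
- right_pointer (a point): Tip of the right pointer (3 mm thick rod), 130 mm from the tilt axis, 50 mm above the table at rest. It goes down 1.67 times as far as its pad.
- left_pointer (a point): Tip of the left pointer, likewise.
- collar_low: The lower one of two equal white collars (18 mm across, 8 mm high; cannot be moved); origin at its centre, on the axis of its post, 23 to 27 mm above the table. It may be on the right or the left post.
- collar_high: The higher white collar, on the other post; origin at its centre, 34 to 38 mm above the table.
- tilt_right (a joint): Tilt of the plate by the right pad, rad: 0 at rest (spring holds it there), grows as the pad goes down, stop at 0.30 (past the collar).
- tilt_left (a joint): Tilt by the left pad, likewise.
- mirror: Round mirror in a black ring, 42 mm across, in the middle of the plate, standing 3 mm above it; origin at the centre of its underside. Not to be touched.
- lc_column: Bystander: steel LC column lying along its own y; origin at its underside.
- spanner: Bystander: small open-ended spanner; origin at its underside.
- screwdriver: Bystander: red screwdriver; origin at its underside.
- ptfe_tape: Bystander: white roll of thread tape, 48 mm across, 13 high; origin at its underside.
- fitting_jar: Bystander: clear jar with white lid, 45 mm across, 58 high; origin at its underside.
- bottle_100_table: Bystander: clear bottle with blue cap, 56 mm across, 100 high; origin at its underside.
- block_b: Bystander: small aluminium block, 42x46x13 mm; origin at its underside.
- block_c: Bystander: small aluminium block, 42x47x13 mm; origin at its underside.

How it is judged:
By the outcome, as a careful person would: the job done as asked, in the order asked, and still so for the second after the job is handed in, with the robot touching nothing.
It also fails if it takes over 42 s, if anything falls off the work surface, if the arm or the gripper's body presses on something with over 40 N, if the wrist force passes 120 N, or if a joint passes its speed limit or range.

ROBOT

A 7-joint arm with a two-finger parallel gripper is mounted at the origin on a cart in front of the work surface, level with it; the furniture and walls round the work are solid. World frame = base frame: x ahead of the robot, y to its left, z up, the work surface at z = 0. Lengths are in m, angles in rad, forces in N, time in s.
With the tool pointing down it reaches from about 0.4 to 0.925 m from the base axis. Payload 5.6 kg.
Tool frame: the origin (TCP) lies between the finger pads; the fingertips stand 14 mm ahead of it and the grasp point (between the pads) lies 5 mm behind it; z points along the fingers, y is the line along which they close (so a half turn about z gives the same grasp; the last joint's range is limited). The gripper opens to 85 mm and grips with 20 to 120 N. Pads are 22 mm wide; open, the fingers measure 114 mm over their backs; the gripper's body (76 mm by 85 mm) begins 54 mm behind the grasp point. The pads swing forward as they close: fully open they stand 13 mm farther back than shut.
Start: joints at [-1.348, 0.468, -0.012, 1.603, 0.006, 1.071, -0.056], TCP at [0.171, 0.627, 0.245] pointing down, gripper open.
Joint ranges: [-2.53, 2.53], [-0.31, 2.02], [-1.57, 1.55], [0.28, 2.44], [-1.29, 4.43], [0.15, 1.84], [-2.92, 2.92]. Speed limits (rad/s): [2.57, 2.57, 3.14, 3.14, 3.14, 3.14, 3.14].

INTERFACE

Orientations are given as a rotation vector (axis times angle).
In Python, from bench import manip gives the robot as it stands.
- The arm moves only by the shell command python3 -m crank 'ROWS' [OPENING] [FORCE]. ROWS is a JSON object of lists of equal length, an entry for each row: "translation": the shift along the tool's x, y, z in units of 25 mm (1.0 is 25 mm), a list of three; "turn": the turn about the tool's z in units of 5 degrees (1.0 is 5 degrees). A call has 1 to 12 rows; each row shifts and turns the commanded pose from where the row before left it, along the tool's axes as they then stand; what a row does not reach is not made up. A row lasts 1/10 s, in which the tool goes at most 50 mm and 8.59 degrees, less where a joint would pass 70% of its speed; a pose out of reach is approached as far as the arm can. A call is refused whole if a number of a shift passes 1 or a number of a turn 1, either way. A call with a gripper value outside its range is refused whole. OPENING is the finger opening in mm, from 0 to 85.4, set as the call begins (- or left out, the last holds). The fingers move at their own pace and stop on an object; FORCE is the grip in N (left out, the last holds). Time passes only in rows, so rows that do not move let the fingers close. It gives the time, the measured TCP pose, the force, the opening and the grip force at its end, in the units of the state.
- manip.get_obs(): the state, without advancing time (a new reading comes with each control period).
- manip.capture(name): name is "scene" or "top" or "wrist"; returns the picture (480x640x3 uint8, red, green, blue); there is no depth.
- manip.calibration(name): a dict with "intrinsics" (3x3 intrinsics, pixels), "cam_to_world" (4x4, takes a point from camera to world coordinates); the wrist camera has in their place "T_tool_cam" (4x4, takes a point from camera to tool coordinates, whose origin is the TCP and whose axes are the flange's). Camera axes: x right, y down, z forward; pixel columns grow to the right and rows downward; lengths in m; the calibration is good to about 2 mm. A picture is of the moment at which its call begins: read the wrist's pose just before it. calibration takes no time and is no camera call.
- manip.finish_job(): hands the job in; it is judged then, once.
Trained networks look in the newest picture that a camera, given by its name, has taken for a name from the list of things; names that differ only in an ending like _2 or _b are one class to them, and where a whole thing is asked for, a point or a joint stands for the part that bears it (a point fixed in the world has none). Each returns a list of dicts, best first, with "score" (0 to 1); they miss things now and then, are a little off and sometimes report something else, mostly with a low value. They report only what shows in the picture. A call takes as long as a camera call.
- manip.outline_of(target, camera): "pixels" (480x640 bool, what is visible of it) and "uv" ([column, row] in pixels, amid what is visible of it).
The state is a dict: "t": time; "qpos": joint angles; "qvel": joint speeds; "joint_efforts": joint torques, N m; "eef_pos": TCP position; "tcp_rot": TCP orientation; "wrist_force": force on the tool from outside, world axes, zero at the start; "ft_torque": the same for the moment, N m; "finger_gap": opening from 0.0 (shut) to 1.0 (fully open); "gripper_force": force on a finger pad.
Only numpy, scipy, OpenCV 4.12 (cv2) and the standard library are available. Lean on these libraries where they do the work, as an engineer would, in place of code of your own. Each camera call takes 0.05 s, during which the arm holds its last target. There are 200 camera calls.

## Working session

There is one attempt and no reset: what is moved stays moved. The work goes in short steps, Python scripts to look and compute and a shell command to move; the robot and the scene stay as the last step left them, time stands still between calls to the robot, and variables do not carry over. Pictures are saved under pics/ and viewed, at most 10 in all, crops included, and the job is handed in when it is done.

```bash
mkdir -p pics; cat > h.py <<'E'
from bench import manip
import numpy as np, cv2
from scipy.spatial.transform import Rotation as R
np.set_printoptions(precision=4,suppress=True)
def ray(cam,uv):
    c=manip.calibration(cam);T=np.array(c["cam_to_world"]);K=np.array(c["intrinsics"])
    d=T[:3,:3]@np.linalg.inv(K)@[uv[0],uv[1],1];return T[:3,3],d
def onz(cam,uv,z):
    o,d=ray(cam,uv);return o+d*(z-o[2])/d[2]
def proj(cam,p):
    c=manip.calibration(cam);T=np.array(c["cam_to_world"]);K=np.array(c["intrinsics"])
    q=K@(T[:3,:3].T@(np.array(p)-T[:3,3]));return q[:2]/q[2]
E
python3 - <<'E'
from h import *
o=manip.get_obs();print(o)
ims={c:manip.capture(c) for c in("scene","top")}
for c in ims: cv2.imwrite(f"pics/{c}0.png",ims[c][:,:,::-1])
for c in ims:
    print(c,manip.calibration(c))
    for n in("mirror","right_pad","left_pad","collar_low","collar_high","right_pointer"):
        for r in manip.outline_of(n,c)[:3]: print(c,n,r["score"],r["uv"],r["pixels"].sum())
E
```

```text
{'t': 0.0, 'qpos': array([-1.348 ,  0.4684, -0.0116,  1.6036,  0.006 ,  1.0714, -0.0563]), 'qvel': array([ 0.001 , -0.0028, -0.0004,  0.0005, -0.001 , -0.001 , -0.0016]), 'joint_efforts': array([  0.0003, -53.2372,   0.0214, -25.1302,   0.0114,   0.0076,
         0.    ]), 'eef_pos': array([0.1707, 0.6266, 0.2443]), 'tcp_rot': array([-0.4164, -3.1138,  0.0028]), 'wrist_force': array([0.0123, 0.0877, 0.1915]), 'ft_torque': array([-0.0055,  0.0018, -0.0264]), 'gripper_force': 0.0, 'finger_gap': 0.9977068223164801}
scene {'intrinsics': array([[487.2524,   0.    , 314.8305],
       [  0.    , 487.2524, 236.2042],
       [  0.    ,   0.    ,   1.    ]]), 'cam_to_world': array([[-0.4991, -0.433 ,  0.7506, -0.4806],
       [-0.8665,  0.2441, -0.4353,  0.4922],
       [ 0.0053, -0.8677, -0.497 ,  0.7006],
       [ 0.    ,  0.    ,  0.    ,  1.    ]])}
scene mirror 0.7 [217.0, 258.7] 130
scene left_pad 0.47 [197.4, 261.6] 32
scene collar_high 0.71 [219.6, 273.9] 3945
scene right_pointer 0.93 [221.1, 258.4] 1097
top {'intrinsics': array([[565.7767,   0.    , 320.1196],
       [  0.    , 565.7767, 244.3988],
       [  0.    ,   0.    ,   1.    ]]), 'cam_to_world': array([[ 0.0177, -0.9806,  0.1952,  0.2243],
       [-0.9997, -0.0205, -0.0119, -0.0398],
       [ 0.0157, -0.1949, -0.9807,  1.4059],
       [ 0.    ,  0.    ,  0.    ,  1.    ]])}
top mirror 0.62 [223.9, 228.9] 223
top mirror 0.53 [213.1, 276.4] 270
top right_pad 0.55 [249.2, 235.6] 50
top left_pad 0.69 [221.4, 237.9] 1713
top left_pad 0.59 [199.9, 232.3] 51
top right_pointer 0.61 [220.1, 235.2] 1667
top right_pointer 0.28 [153.0, 237.0] 639
```

View pics/top0.png

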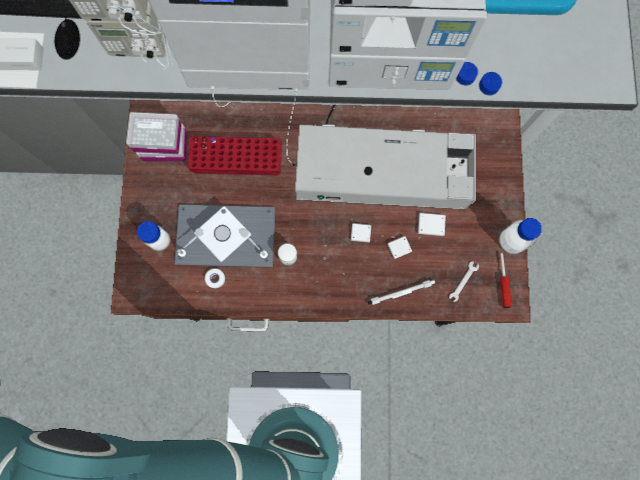

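View pics/scene0.png

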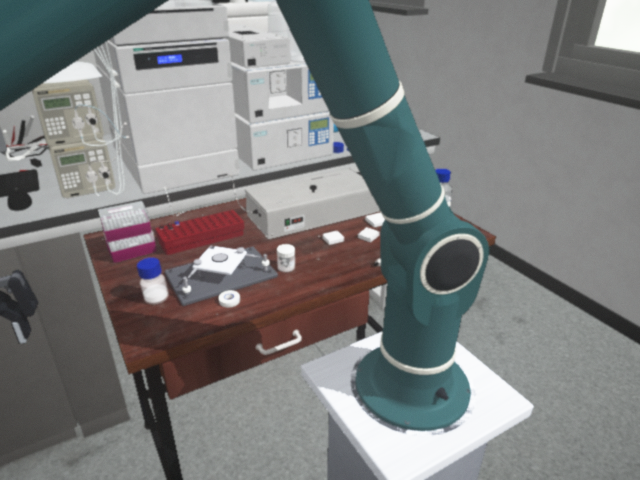

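```bash
python3 - <<'E'
from h import *
rp=onz("top",[249.2,235.6],.064);lp=onz("top",[199.9,232.3],.064)
print(rp,lp,onz("top",[223.9,228.9],.058),np.linalg.norm(rp-lp),(rp+lp)/2)
d=lp-rp;print("yaw",np.degrees(np.arctan2(-d[0],d[1])))
print(manip.calibration("wrist"))
print(R.from_rotvec(manip.get_obs()["tcp_rot"]).as_matrix())
E
```

```text
[0.5095 0.1159 0.064 ] [0.5152 0.2353 0.064 ] [0.5262 0.1788 0.058 ] 0.11956164716165962 [0.5123 0.1756 0.064 ]
yaw -2.7083046417685006
{'intrinsics': array([[402.2959,   0.    , 320.0623],
       [  0.    , 402.2959, 233.1632],
       [  0.    ,   0.    ,   1.    ]]), 'T_tool_cam': array([[ 0.0001, -0.9464, -0.3231,  0.0834],
       [ 1.    ,  0.0001,  0.0001, -0.0003],
       [-0.    , -0.3231,  0.9464, -0.1276],
       [ 0.    ,  0.    ,  0.    ,  1.    ]])}
[[-0.9649  0.2627  0.0001]
 [ 0.2627  0.9649  0.0001]
 [-0.      0.0001 -1.    ]]
```

```bash
python3 - <<'E'
from h import *
d=np.array([.515-.171,.175-.627])/33/.025
psi=164.8
for k in range(33):
    psi_=np.radians(psi);x=np.array([np.cos(psi_),np.sin(psi_)]);y=np.array([np.sin(psi_),-np.cos(psi_)])
    y=np.array([np.cos(psi_-np.pi/2),np.sin(psi_-np.pi/2)])
    print([round(float(d@x),2),round(float(d@y),2),.05],end=", ");psi-=5
    if k%11==10: print()
E
python3 - <<'E'
import cv2
a=cv2.imread("pics/scene0.png")[235:315,140:310]
cv2.imwrite("pics/c.png",cv2.resize(a,None,fx=4.5,fy=4.5,interpolation=2))
E
```

```text
[-0.55, -0.42, 0.05], [-0.58, -0.37, 0.05], [-0.61, -0.32, 0.05], [-0.64, -0.26, 0.05], [-0.66, -0.21, 0.05], [-0.67, -0.15, 0.05], [-0.68, -0.09, 0.05], [-0.69, -0.03, 0.05], [-0.69, 0.03, 0.05], [-0.68, 0.09, 0.05], [-0.67, 0.15, 0.05], 
[-0.66, 0.21, 0.05], [-0.64, 0.26, 0.05], [-0.61, 0.32, 0.05], [-0.58, 0.37, 0.05], [-0.55, 0.42, 0.05], [-0.51, 0.46, 0.05], [-0.47, 0.51, 0.05], [-0.42, 0.55, 0.05], [-0.37, 0.58, 0.05], [-0.32, 0.61, 0.05], [-0.26, 0.64, 0.05], 
[-0.21, 0.66, 0.05], [-0.15, 0.67, 0.05], [-0.09, 0.68, 0.05], [-0.03, 0.69, 0.05], [0.03, 0.69, 0.05], [0.09, 0.68, 0.05], [0.15, 0.67, 0.05], [0.21, 0.66, 0.05], [0.26, 0.64, 0.05], [0.32, 0.61, 0.05], [0.37, 0.58, 0.05],
```

View pics/c.png

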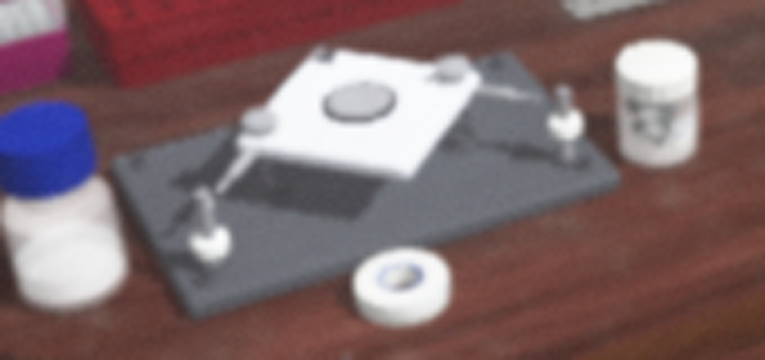

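The crop shows the mount with collars at about (210,243) on the left post, with more post above it, and (566,125) on the right post. The left one looks lower; I'll confirm this with the wrist camera. Moving now.

```bash
python3 -m crank '{"translation":[[-0.55,-0.42,0.05],[-0.58,-0.37,0.05],[-0.61,-0.32,0.05],[-0.64,-0.26,0.05],[-0.66,-0.21,0.05],[-0.67,-0.15,0.05],[-0.68,-0.09,0.05],[-0.69,-0.03,0.05],[-0.69,0.03,0.05],[-0.68,0.09,0.05],[-0.67,0.15,0.05]],"turn":[1,1,1,1,1,1,1,1,1,1,1]}' 0 20
python3 -m crank '{"translation":[[-0.66,0.21,0.05],[-0.64,0.26,0.05],[-0.61,0.32,0.05],[-0.58,0.37,0.05],[-0.55,0.42,0.05],[-0.51,0.46,0.05],[-0.47,0.51,0.05],[-0.42,0.55,0.05],[-0.37,0.58,0.05],[-0.32,0.61,0.05],[-0.26,0.64,0.05]],"turn":[1,1,1,1,1,1,1,1,1,1,1]}'
python3 -m crank '{"translation":[[-0.21,0.66,0.05],[-0.15,0.67,0.05],[-0.09,0.68,0.05],[-0.03,0.69,0.05],[0.03,0.69,0.05],[0.09,0.68,0.05],[0.15,0.67,0.05],[0.21,0.66,0.05],[0.26,0.64,0.05],[0.32,0.61,0.05],[0.37,0.58,0.05],[0,0,0]],"turn":[1,1,1,1,1,1,1,1,1,1,1,0]}'
cat >> h.py <<'E'
def wshot(name=None):
    o=manip.get_obs();im=manip.capture("wrist")
    if name: cv2.imwrite(f"pics/{name}.png",im[:,:,::-1])
    c=manip.calibration("wrist");T=np.eye(4);T[:3,:3]=R.from_rotvec(o["tcp_rot"]).as_matrix();T[:3,3]=o["eef_pos"]
    return o,im,T@np.array(c["T_tool_cam"]),np.array(c["intrinsics"])
def wz(T,K,uv,z):
    d=T[:3,:3]@np.linalg.inv(K)@[uv[0],uv[1],1];return T[:3,3]+d*(z-T[2,3])/d[2]
def wp(T,K,p):
    q=K@(T[:3,:3].T@(np.array(p)-T[:3,3]));return q[:2]/q[2]
E
python3 - <<'E'
from h import *
o,im,T,K=wshot("w1");print(o["t"],o["eef_pos"],R.from_rotvec(o["tcp_rot"]).as_matrix()[:2,0],T[:3,3])
zz=dict(mirror=.058,right_pad=.064,left_pad=.064,collar_low=.025,collar_high=.036,right_pointer=.05)
for n in zz:
    for r in manip.outline_of(n,"wrist")[:3]:
        ys,xs=np.nonzero(r["pixels"]);print(n,r["score"],r["uv"],r["pixels"].sum(),xs.min(),xs.max(),ys.min(),ys.max(),wz(T,K,r["uv"],zz[n]))
E
```

```text
t: 1.8
eef_pos: [0.2859, 0.4759, 0.2317]
tcp_rot: [-1.812, -2.567, -0.001]
wrist_force: [0.4, 1.0, -0.1]
finger_gap: -0.0
gripper_force: 0.0
t: 2.9
eef_pos: [0.4008, 0.3248, 0.218]
tcp_rot: [-2.792, -1.44, -0.001]
wrist_force: [0.5, 0.1, -0.3]
finger_gap: 0.001
gripper_force: 0.0
t: 4.1
eef_pos: [0.5162, 0.1724, 0.2042]
tcp_rot: [3.14, -0.012, 0.002]
wrist_force: [-0.2, 0.2, -0.4]
finger_gap: 0.001
gripper_force: 0.0
4.1 [0.5162 0.1724 0.2042] [ 1.     -0.0079] [0.5994 0.1716 0.3319]
mirror 0.64 [297.6, 215.6] 2525 272 329 191 246 [0.5192 0.1879 0.058 ]
right_pad 0.89 [376.3, 222.5] 597 365 392 208 234 [0.5155 0.1328 0.064 ]
left_pad 0.65 [222.5, 222.4] 584 209 236 209 235 [0.5164 0.24   0.064 ]
collar_low 0.55 [182.5, 259.8] 255 170 192 252 274 [0.4724 0.2857 0.025 ]
collar_high 0.65 [428.6, 265.0] 271 418 441 256 277 [0.4708 0.0856 0.036 ]
right_pointer 0.65 [300.1, 216.1] 19011 181 423 119 301 [0.5164 0.1865 0.05  ]
right_pointer 0.42 [302.4, 185.0] 54867 142 461 97 301 [0.5395 0.1844 0.05  ]
```

View pics/w1.png

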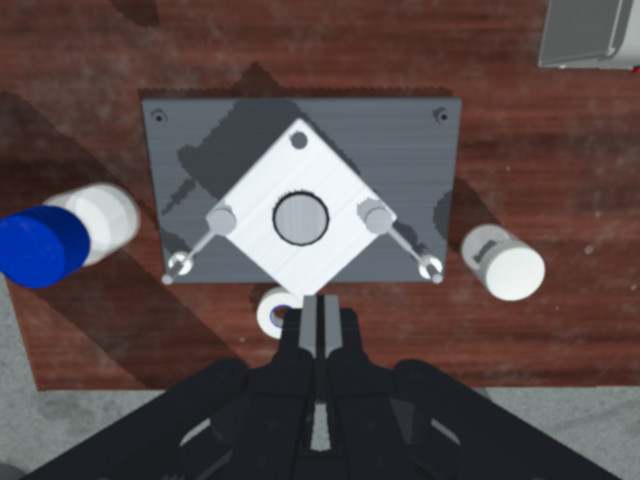

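Wrist view: the left collar (180,264) sits further from its post top (168,280) than the right one (430,265 against 437,279), so left is low. This agrees with the networks. The pads are at (221,220) and (378,218). Next I go above the left pad.

```bash
python3 -m crank '{"translation":[[0,-0.45,0.7],[0,-0.45,0.7],[0,-0.45,0.7],[0,-0.45,0.7],[0,-0.45,0.6],[0,-0.45,0.6],[0,0,0]],"turn":[0,0,0,0,0,0,0]}'
python3 - <<'E'
from h import *
o,im,T,K=wshot("w2");print(o["t"],o["eef_pos"],o["wrist_force"])
zz=dict(mirror=.058,left_pad=.064,collar_low=.025,left_pointer=.05)
for n in zz:
    for r in manip.outline_of(n,"wrist")[:3]:
        ys,xs=np.nonzero(r["pixels"]);print(n,r["score"],r["uv"],r["pixels"].sum(),xs.min(),xs.max(),ys.min(),ys.max(),wz(T,K,r["uv"],zz[n]))
cv2.imwrite("pics/w2c.png",cv2.resize(im[150:410,60:400,::-1],None,fx=2.3,fy=2.3,interpolation=2))
E
```

```text
t: 5.15
eef_pos: [0.5138, 0.2437, 0.102]
tcp_rot: [3.14, -0.001, -0.005]
wrist_force: [0.1, -0.5, -0.6]
finger_gap: 0.0
gripper_force: 0.0
5.15 [0.5138 0.2437 0.102 ] [ 0.0685 -0.5159 -0.5733]
mirror 0.94 [439.2, 272.0] 5479 398 485 235 314 [0.519  0.1879 0.058 ]
left_pad 0.55 [326.7, 278.8] 1217 305 346 260 295 [0.5185 0.2404 0.064 ]
collar_low 0.8 [243.5, 318.7] 541 229 261 310 340 [0.4744 0.2879 0.025 ]
left_pointer 0.87 [440.9, 264.9] 40298 254 608 124 374 [0.5191 0.1848 0.05  ]
```

View pics/w2c.png

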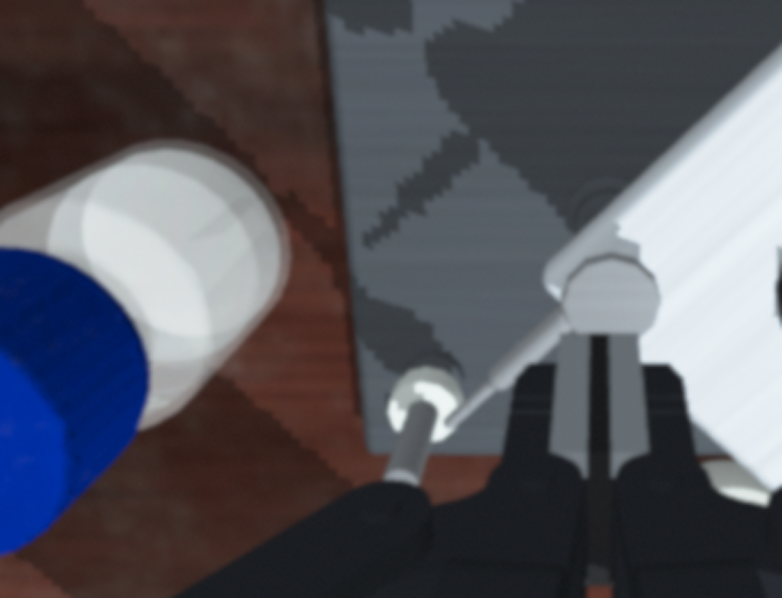

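The crop shows the left pad top at (610,295), the rod tip of its pointer at (450,424), and the collar spanning x 388–463 and y 363–441. I'll fit the collar heights.

```bash
cat > fit.py <<'E'
from h import *
from scipy.optimize import least_squares
c=manip.calibration("wrist");K=np.array(c["intrinsics"]);TC=np.array(c["T_tool_cam"])
def cam(p,rv):
    T=np.eye(4);T[:3,:3]=R.from_rotvec(rv).as_matrix();T[:3,3]=p;return T@TC
T1=cam([.5162,.1724,.2042],[3.14,-.012,.002]);T2=cam([.5138,.2437,.102],[3.14,-.001,-.005])
a=np.linspace(0,2*np.pi,40)
def bbox(T,x,y,z):
    P=np.array([wp(T,K,[x+.009*np.cos(t),y+.009*np.sin(t),z+s]) for t in a for s in(-.004,.004)])
    return np.r_[P.min(0),P.max(0)]
E
python3 - <<'E'
from fit import *
def go(name,obs,tops):
    def f(v):
        r=[]
        for T,b in obs: r+=list(bbox(T,*v)-b)
        for T,u in tops: r+=list(wp(T,K,[v[0],v[1],.059])-u)
        return r
    s=least_squares(f,[.474,.288 if name[0]=="L" else .086,.03]);print(name,s.x,np.array(s.fun))
L1=np.array([169.5,252,192.5,275]);R1=np.array([417.5,255.5,441.5,278]);L2=np.array([229,308.5,261.5,341.5])
go("L w1",[(T1,L1)],[(T1,[168,280])]);go("R w1",[(T1,R1)],[(T1,[437,279])])
go("L w2+top1",[(T1,L1),(T2,L2)],[(T1,[168,280])]);go("L w12",[(T1,L1),(T2,L2)],[])
tip=wz(T2,K,[255.7,334.3],.050);pad=wz(T2,K,[60+611/2.3,150+296/2.3],.064)
print("tip",tip,"pad",pad,"post",tip+np.array([-.0092,.0092,0]),pad+[-.046,.046,0])
for z in(.023,.025,.027): print(z,bbox(T2,tip[0]-.0092,tip[1]+.0092,z)-L2)
E
```

```text
L w1 [0.4702 0.2859 0.0277] [-0.957  -0.5304  1.3023  0.5428 -0.2893  0.0226]
R w1 [0.4693 0.0849 0.0359] [-0.6928 -1.1306  0.4465  1.034   0.2165  0.1206]
L w2+top1 [0.4699 0.2867 0.0251] [-0.7006 -1.2959  1.3623 -0.4108 -0.1378 -0.1178  0.6563  1.1497 -1.2293
  0.4209]
L w12 [0.4678 0.2879 0.0214] [-0.2171 -0.5558  1.5213  0.0305 -0.5669 -0.1451 -0.342   0.5099]
tip [0.4802 0.2766 0.05  ] pad [0.5185 0.2409 0.064 ] post [0.471  0.2858 0.05  ] [0.4725 0.2869 0.064 ]
0.023 [ 1.9826 -3.5796  2.4743 -2.5796]
0.025 [ 1.2564 -1.8847  2.0343 -0.5973]
0.027 [ 0.5182 -0.1622  1.5873  1.4173]
```

```bash
python3 -m crank '{"translation":[[0.2,0.11,0.4],[0,0,0.4],[0,0,0.1],[0,0,0]],"turn":[0,0,0,0]}'
python3 -m crank '{"translation":[[0,0,0.1],[0,0,0.1],[0,0,0.1],[0,0,0.1],[0,0,0],[0,0,0]],"turn":[0,0,0,0,0,0]}'
python3 - <<'E'
from h import *
o,im,T,K=wshot("w3");print(o["t"],o["eef_pos"],o["wrist_force"])
cv2.imwrite("pics/w3c.png",cv2.resize(im[200:400,100:360,::-1],None,fx=3,fy=3,interpolation=2))
E
```

```text
t: 5.8
eef_pos: [0.5199, 0.2387, 0.0807]
tcp_rot: [3.141, -0.007, -0.002]
wrist_force: [-0.2, 0.8, -0.4]
finger_gap: -0.001
gripper_force: 0.0
t: 6.4
eef_pos: [0.5202, 0.2397, 0.0717]
tcp_rot: [-3.141, 0.006, 0.0]
wrist_force: [-3.1, 2.1, 5.9]
finger_gap: -0.004
gripper_force: 2.1
6.4 [0.5202 0.2397 0.0717] [-3.1025  2.1211  5.9345]
```

View pics/w3c.png

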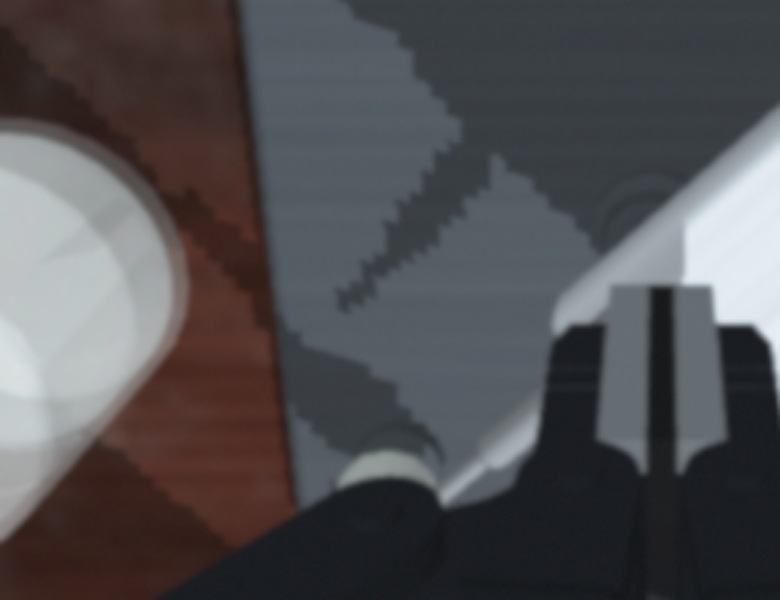

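The gripper hides the pointer and collar at this yaw; only the collar top shows, at (390,470). I'll lift, turn about 35°, and look again.

```bash
python3 -m crank '{"translation":[[0,0,-0.3],[0,0,-0.2],[0,0,0],[0,0,0],[0,0,0],[0,0,0],[0,0,0],[0,0,0],[0,0,0],[0,0,0]],"turn":[0,0,-1,-1,-1,-1,-1,-1,-1,0]}'
python3 - <<'E'
from h import *
o,im,T,K=wshot("w4");print(o["t"],o["eef_pos"],o["wrist_force"])
r=manip.outline_of("collar_low","wrist")[0];ys,xs=np.nonzero(r["pixels"]);print(r["score"],r["uv"],xs.min(),xs.max(),ys.min(),ys.max())
cv2.imwrite("pics/w4c.png",cv2.resize(im[170:370,120:380,::-1],None,fx=3,fy=3,interpolation=2))
E
```

```text
t: 7.45
eef_pos: [0.5208, 0.2385, 0.0844]
tcp_rot: [2.998, 0.937, 0.001]
wrist_force: [-0.2, -0.5, 0.5]
finger_gap: 0.0
gripper_force: 0.0
7.45 [0.5208 0.2385 0.0844] [-0.2375 -0.5025  0.4773]
0.62 [190.2, 290.2] 167 206 276 312
```

View pics/w4c.png

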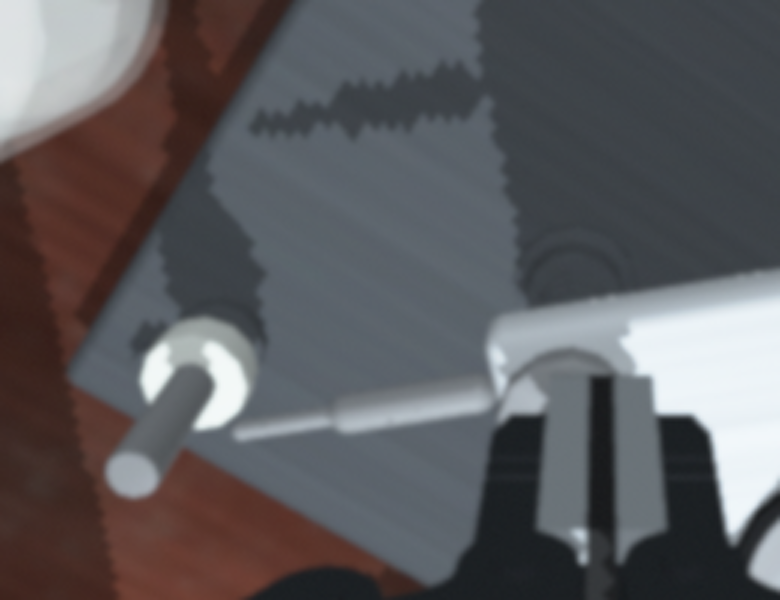

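```bash
python3 - <<'E'
from fit import *
T=cam([.5208,.2385,.0844],[2.998,.937,.001])
B=np.array([166.3,275,207.3,314]);top=[164,328.3];tip=[198.7,315.3]
def f(v):
    r=list(bbox(T,*v[:3])-B)+list(wp(T,K,[v[0],v[1],.059])-top)+list(wp(T,K,[v[0]+.0092,v[1]-.0092,.05])-tip)
    return r
s=least_squares(f,[.474,.288,.026]);print(s.x,s.fun)
s2=least_squares(lambda v:f(v)[:6],[.474,.288,.026]);print("no tip",s2.x,s2.fun)
print("tip from px",wz(T,K,tip,.05))
print("w/ pred",[(zc,bbox(T,s.x[0],s.x[1],zc)) for zc in(.024,.026)])
E
```

```text
[0.4707 0.2868 0.0264] [ 0.5182  0.2709 -0.4657 -0.0873  0.0181  1.0132 -0.0831 -1.2307]
no tip [0.4712 0.2869 0.0272] [ 0.2314  0.0403 -0.5816 -0.162   0.2849  0.0861]
tip from px [0.4794 0.2772 0.05  ]
w/ pred [(0.024, array([168.5357, 273.3029, 208.0537, 311.5012])), (0.026, array([167.1264, 274.9178, 207.0531, 313.4799]))]
```

```bash
python3 -m crank '{"translation":[[0,0,0.2],[0,0,0.1],[0,0,0.1],[0,0,0.1],[0,0,0.1],[0,0,0.06],[0,0,0],[0,0,0]],"turn":[0,0,0,0,0,0,0,0]}'
python3 - <<'E'
from fit import *
o,im,T,K=wshot("w5");print(o["t"],o["eef_pos"],o["wrist_force"])
for z in(.0225,.0265,.0305,.0345): 
    th=np.arcsin((.05-z)/.13);d=.13*(1-np.cos(th))+.005*np.sin(th)
    print(z,(wp(T,K,[.4707+.0092+.707*d,.2868-.0092-.707*d,z])-[120,170])*3)
cv2.imwrite("pics/w5c.png",cv2.resize(im[170:370,120:380,::-1],None,fx=3,fy=3,interpolation=2))
E
```

```text
t: 8.35
eef_pos: [0.5195, 0.2404, 0.0676]
tcp_rot: [-2.996, -0.939, 0.002]
wrist_force: [-2.8, 2.2, 5.8]
finger_gap: 0.001
gripper_force: 3.0
8.35 [0.5195 0.2404 0.0676] [-2.8078  2.1505  5.8108]
0.0225 [293.3624 392.9209]
0.0265 [281.334  406.1488]
0.0305 [269.6354 419.7757]
0.0345 [258.2725 433.8298]
```

View pics/w5c.png

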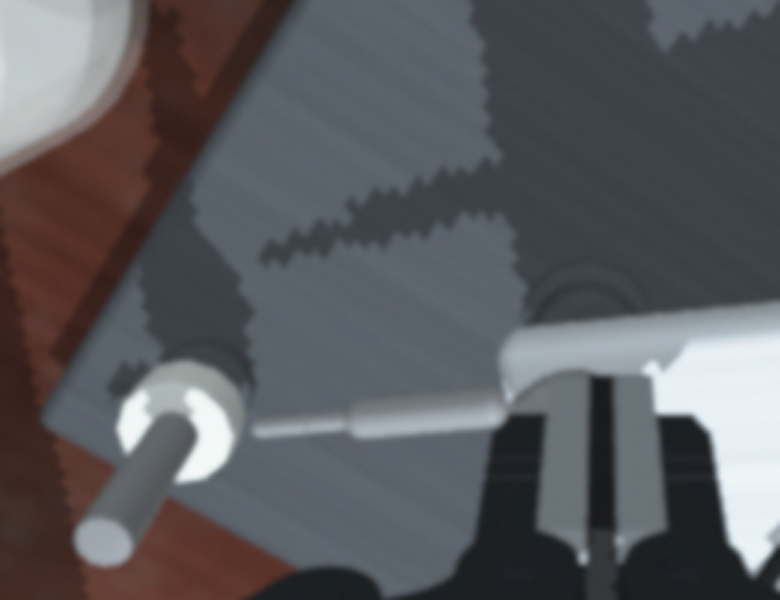

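The pointer tip is at (256,431), so about 34.5 mm high with the target at 26.5. It needs about 4.5 mm more at the pad.

```bash
python3 -m crank '{"translation":[[0,0,0.07],[0,0,0.07],[0,0,0],[0,0,0]],"turn":[0,0,0,0]}'
python3 - <<'E'
from fit import *
o,im,T,K=wshot("w6");print(o["t"],o["eef_pos"],o["wrist_force"])
for z in(.0225,.0265,.0305,.0345): 
    th=np.arcsin((.05-z)/.13);d=.13*(1-np.cos(th))+.005*np.sin(th)
    print(z,(wp(T,K,[.4707+.0092+.707*d,.2868-.0092-.707*d,z])-[120,170])*3)
cv2.imwrite("pics/w6c.png",cv2.resize(im[170:370,120:380,::-1],None,fx=3,fy=3,interpolation=2))
E
```

```text
t: 8.8
eef_pos: [0.5194, 0.2406, 0.0643]
tcp_rot: [-2.996, -0.939, 0.002]
wrist_force: [-3.7, 3.2, 8.1]
finger_gap: 0.001
gripper_force: 3.7
8.8 [0.5194 0.2406 0.0643] [-3.6785  3.1716  8.0715]
0.0225 [289.9932 403.2977]
0.0265 [277.686 416.951]
0.0305 [265.7027 431.0281]
0.0345 [254.0489 445.5592]
```

View pics/w6c.png

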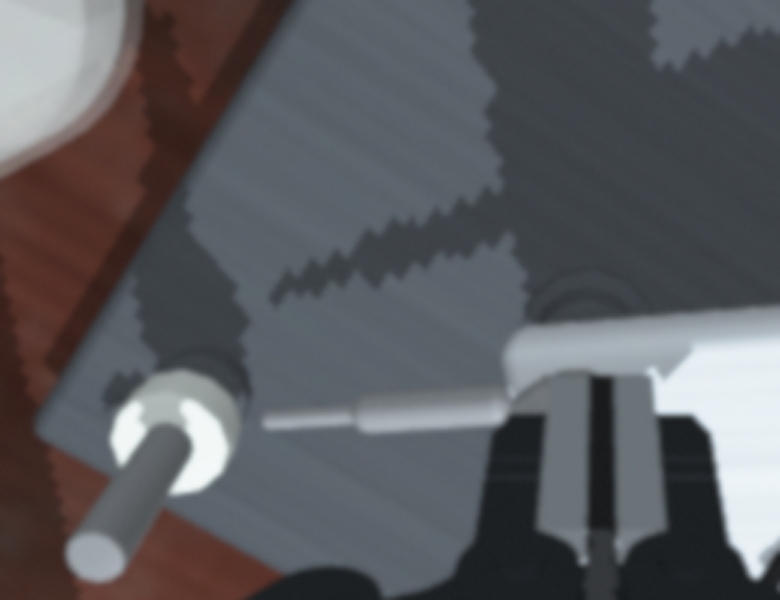

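The pointer is at (264,424), roughly 27.5 mm after correcting for tip retraction, with about 0.7 mm left at the pad. I'll do that, hold, release, and go over to the right pad with the view mirrored.

```bash
python3 -m crank '{"translation":[[0,0,0.02],[0,0,0],[0,0,0],[0,0,0],[0,0,0],[0,0,0],[0,0,0],[0,0,0],[0,0,0],[0,0,0],[0,0,0],[0,0,0]],"turn":[0,0,0,0,0,0,0,0,0,0,0,0]}'
python3 -m crank '{"translation":[[0,0,0],[0,0,0],[0,0,0],[0,0,-0.2],[0,0,-0.4],[0,0,-0.6],[0,0,0],[0,0,0],[0,0,0]],"turn":[0,0,0,0,0,0,0,0,0]}'
python3 -m crank '{"translation":[[-0.505,0.721,0],[-0.505,0.721,0],[-0.505,0.721,0],[-0.505,0.721,0],[-0.505,0.721,0],[0,0,0],[0,0,0],[0,0,0],[0,0,0],[0,0,0],[0,0,0]],"turn":[0,0,0,0,0,1,1,1,1,1,1]}'
python3 -m crank '{"translation":[[0,0,0.1],[0,0,0.1],[0,0,0.1],[0,0,0],[0,0,0],[0,0,0],[0,0,0],[0,0,0],[0,0,0]],"turn":[1,1,1,1,1,1,1,1,0]}'
python3 - <<'E'
from fit import *
o,im,T,K=wshot("w7");print(o["t"],o["eef_pos"],o["wrist_force"])
for n in("collar_high","right_pad"):
    for r in manip.outline_of(n,"wrist")[:1]:
        ys,xs=np.nonzero(r["pixels"]);print(n,r["score"],r["uv"],xs.min(),xs.max(),ys.min(),ys.max())
cv2.imwrite("pics/w7c.png",cv2.resize(im[170:370,260:520,::-1],None,fx=3,fy=3,interpolation=2))
E
```

```text
t: 10.05
eef_pos: [0.5194, 0.2406, 0.0639]
tcp_rot: [-2.996, -0.939, 0.002]
wrist_force: [-3.9, 3.6, 7.2]
finger_gap: -0.004
gripper_force: 3.8
t: 10.95
eef_pos: [0.5201, 0.239, 0.0933]
tcp_rot: [2.998, 0.938, -0.001]
wrist_force: [-0.8, -0.4, -0.6]
finger_gap: -0.001
gripper_force: 0.0
t: 12.05
eef_pos: [0.5195, 0.1289, 0.093]
tcp_rot: [3.139, 0.125, -0.001]
wrist_force: [0.4, -0.5, -0.5]
finger_gap: -0.0
gripper_force: 0.0
t: 12.95
eef_pos: [0.5195, 0.129, 0.0855]
tcp_rot: [2.993, -0.951, -0.001]
wrist_force: [0.1, -0.4, -0.6]
finger_gap: -0.0
gripper_force: 0.0
12.95 [0.5195 0.129  0.0855] [ 0.0812 -0.366  -0.5613]
collar_high 0.86 [445.7, 299.8] 431 469 287 323
right_pad 0.6 [318.2, 294.8] 299 342 289 307
```

View pics/w7c.png

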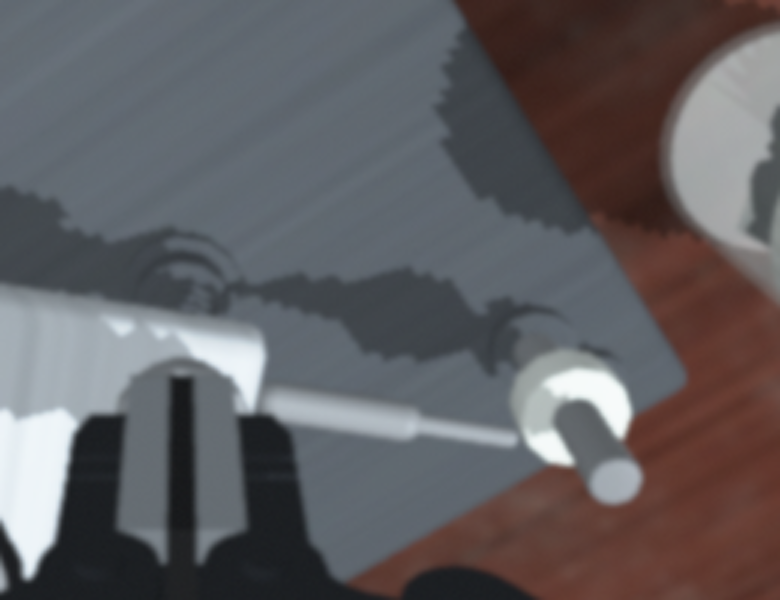

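Picture w7: the right post top is at (615,481), its collar spans x 511–633 and y 347–467, the pointer tip is at (518,440), and the fingertips are centred on the pad at (182,370).

```bash
python3 - <<'E'
from fit import *
T=cam([.5195,.129,.0855],[2.993,-.951,-.001])
B=np.array([430.3,285.7,471,325.7]);top=[465,330.3];tip=[432.7,316.7]
def f(v):
    return list(bbox(T,*v[:3])-B)+list(wp(T,K,[v[0],v[1],.059])-top)+list(wp(T,K,[v[0]+.0092,v[1]+.0092,.05])-tip)
s=least_squares(f,[.47,.085,.036]);print(s.x,s.fun)
s2=least_squares(lambda v:f(v)[:6],[.47,.085,.036]);print("no tip",s2.x,s2.fun)
for z in(s.x[2],.036):
    q=np.linspace(0,.3,3001);pz=.045+.005*np.cos(q)-.13*np.sin(q);th=q[np.argmin(abs(pz-z))]
    for r in(.072,.078): print(z,th,r,"TCP z",.045+.019*np.cos(th)-r*np.sin(th)+.014)
# tip check on stored left pictures: where is the rod tip (last bright column) 
E
```

```text
[0.4698 0.0848 0.0363] [-0.4603 -0.1127  0.2943  0.1106  0.8714  0.6795 -0.7683 -0.6554]
no tip [0.4703 0.0848 0.037 ] [-0.6293 -0.1535  0.2851  0.2286  0.2924 -0.0441]
0.03634173454406595 0.105 0.072 TCP z 0.07034924253654191
0.03634173454406595 0.105 0.078 TCP z 0.06972039952356861
0.036 0.10769999999999999 0.072 TCP z 0.07015049544804643
0.036 0.10769999999999999 0.078 TCP z 0.06950554396726258
```

```bash
python3 -m crank '{"translation":[[0,0,0.15],[0,0,0.1],[0,0,0.1],[0,0,0.1],[0,0,0.06],[0,0,0.06],[0,0,0],[0,0,0]],"turn":[0,0,0,0,0,0,0,0]}'
cat > tip.py <<'E'
from fit import *
import sys
def pred(T,z,post,s):
    q=np.linspace(0,.3,3001);pz=.045+.005*np.cos(q)-.13*np.sin(q);th=q[np.argmin(abs(pz-z))]
    out=[]
    for L,h in((.13,.005),(.122,.005)):
        e=L*np.cos(th)+h*np.sin(th)-.13
        out.append(wp(T,K,[post[0]+.0092-.7071*e,post[1]+s*(.0092-.7071*e),.045+h*np.cos(th)-L*np.sin(th)]))
    return np.array(out)
def rod(im,T,post,s,z0):
    # brightness-weighted row of the rod 8 mm behind its tip, against rows predicted for pointer heights
    g=cv2.GaussianBlur(cv2.cvtColor(im,cv2.COLOR_RGB2GRAY),(3,3),0).astype(float)
    zs=np.arange(.022,.0505,.0005);P=np.array([pred(T,z,post,s)[1] for z in zs])
    u=int(round(P[np.argmin(abs(zs-z0)),0]));res=[]
    for c in range(u-2,u+3):
        col=g[int(P[:,1].min())-8:int(P[:,1].max())+9,c];w=np.clip(col-np.median(col)-15,0,None)
        k=np.argmax(w);lo=max(k-4,0);ww=w[lo:k+5];v=int(P[:,1].min())-8+lo+(np.arange(len(ww))*ww).sum()/max(ww.sum(),1e-9)
        # the rod's line: predicted row at this column for each z
        rows=[]
        for z in zs:
            p=pred(T,z,post,s);rows.append(p[0,1]+(c-p[0,0])*(p[1,1]-p[0,1])/(p[1,0]-p[0,0]))
        rows=np.array(rows);res.append((c,round(v,2),round(1e3*float(np.interp(v,*(zip(*sorted(zip(rows,zs)))))),1)))
    return res
E
python3 - <<'E'
from tip import *
for n,p,rv,post,s,z0 in(("w4",[.5208,.2385,.0844],[2.998,.937,.001],[.4707,.2868],-1,.05),("w5",[.5195,.2404,.0676],[-2.996,-.939,.002],[.4707,.2868],-1,.033),("w6",[.5194,.2406,.0643],[-2.996,-.939,.002],[.4707,.2868],-1,.028),("w7",[.5195,.129,.0855],[2.993,-.951,-.001],[.4698,.0848],1,.05)):
    print(n,rod(cv2.imread(f"pics/{n}.png")[:,:,::-1],cam(p,rv),post,s,z0))
o,im,T,_=wshot("w8");print(o["t"],o["eef_pos"],o["wrist_force"]);print(rod(im,T,[.4698,.0848],1,.038))
print(pred(T,.0364,[.4698,.0848],1))
E
```

```text
t: 13.9
eef_pos: [0.5198, 0.1289, 0.0718]
tcp_rot: [2.994, -0.951, -0.0]
wrist_force: [-2.8, -2.2, 3.9]
finger_gap: -0.002
gripper_force: 2.1
w4 [(213, np.float64(312.09), 49.9), (214, np.float64(311.93), 49.9), (215, np.float64(311.74), 49.9), (216, np.float64(311.55), 49.8), (217, np.float64(311.4), 49.9)]
w5 [(219, np.float64(312.2), 32.7), (220, np.float64(312.08), 32.7), (221, np.float64(311.96), 32.7), (222, np.float64(311.8), 32.6), (223, np.float64(311.73), 32.6)]
w6 [(221, np.float64(309.77), 27.0), (222, np.float64(309.71), 27.0), (223, np.float64(309.68), 27.0), (224, np.float64(309.64), 27.1), (225, np.float64(309.58), 27.1)]
w7 [(413, np.float64(313.48), 50.5), (414, np.float64(313.65), 50.5), (415, np.float64(313.78), 50.5), (416, np.float64(313.93), 50.5), (417, np.float64(314.07), 50.5)]
13.9 [0.5198 0.1289 0.0718] [-2.776  -2.1949  3.86  ]
[(414, np.float64(318.71), 40.0), (415, np.float64(318.79), 39.9), (416, np.float64(318.88), 39.9), (417, np.float64(318.98), 39.9), (418, np.float64(319.08), 39.9)]
[[431.8327 316.839 ]
 [415.4661 315.2054]]
```

The rod reading checks out: about 50 mm at rest, and about 26.4 mm for the finished left hold. The right pointer is now at 39.9 mm with a target of 36.4, so 2 mm more at the pad.

```bash
python3 -m crank '{"translation":[[0,0,0.04],[0,0,0.04],[0,0,0],[0,0,0]],"turn":[0,0,0,0]}'
python3 - <<'E'
from tip import *
o,im,T,_=wshot("w9");print(o["t"],o["eef_pos"],o["wrist_force"]);print(rod(im,T,[.4698,.0848],1,.036))
E
```

```text
t: 14.35
eef_pos: [0.5199, 0.129, 0.0698]
tcp_rot: [2.994, -0.951, 0.0]
wrist_force: [-3.0, -2.8, 5.1]
finger_gap: -0.002
gripper_force: 2.7
14.35 [0.5199 0.129  0.0698] [-2.9682 -2.8293  5.1036]
[(414, np.float64(317.1), 36.2), (415, np.float64(317.25), 36.3), (416, np.float64(317.21), 36.2), (417, np.float64(317.5), 36.3), (418, np.float64(317.5), 36.2)]
```

The pointer is at 36.2 mm, so I'll hold, release, and back off.

```bash
python3 -m crank '{"translation":[[0,0,0],[0,0,0],[0,0,0],[0,0,0],[0,0,0],[0,0,0],[0,0,0],[0,0,0],[0,0,0],[0,0,0],[0,0,0],[0,0,0]],"turn":[0,0,0,0,0,0,0,0,0,0,0,0]}'
python3 -m crank '{"translation":[[0,0,0],[0,0,0],[0,0,0],[0,0,-0.2],[0,0,-0.4],[0,0,-0.6],[0,0,0],[0,0,0],[0,0,0]],"turn":[0,0,0,0,0,0,0,0,0]}'
python3 - <<'E'
from tip import *
o,im,T,_=wshot("w10");print(o["t"],o["eef_pos"],o["wrist_force"]);print(rod(im,T,[.4698,.0848],1,.05))
E
python3 -m crank '{"translation":[[0,0,-0.8],[0,0,-1],[0,0,-1],[0,0,0],[0,0,0]],"turn":[0,0,0,0,0]}'
python3 -c "
from bench import manip
print(manip.finish_job())"
```

```text
t: 15.6
eef_pos: [0.5199, 0.129, 0.0698]
tcp_rot: [2.994, -0.951, 0.0]
wrist_force: [-3.6, -3.2, 5.1]
finger_gap: 0.002
gripper_force: 2.7
t: 16.5
eef_pos: [0.5197, 0.1295, 0.0997]
tcp_rot: [-2.994, 0.95, 0.0]
wrist_force: [-0.3, -0.3, 0.2]
finger_gap: 0.001
gripper_force: 0.0
16.5 [0.5197 0.1295 0.0997] [-0.3362 -0.2809  0.1676]
[(408, np.float64(298.54), 50.5), (409, np.float64(298.72), 50.5), (410, np.float64(298.86), 50.5), (411, np.float64(299.0), 50.5), (412, np.float64(299.17), 50.5)]
t: 17.05
eef_pos: [0.5196, 0.1294, 0.1696]
tcp_rot: [-2.994, 0.95, 0.0]
wrist_force: [-0.9, 1.4, -0.1]
finger_gap: -0.002
gripper_force: 0.0
the job is handed in; nothing more can be done
None
```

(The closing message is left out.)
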